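Shut and lock the collar clamping fixture

ROBOT

A 6-joint arm with a two-finger parallel gripper is mounted at the origin on the work surface. World frame = base frame: x ahead of the robot, y to its left, z up, the work surface at z = 0. Lengths are in m, angles in rad, forces in N, time in s.
With the tool pointing down it reaches from about 0.225 to 0.875 m from the base axis. Payload 3.4 kg.
Tool frame: the origin (TCP) lies at the very end of the fingers, on their centre line; the grasp point (between the pads) lies 19 mm behind it (grip_depth is the distance from the TCP to the grasp point, in m); x points along the fingers, z is the direction in which the jaws open and shut, and the axes are right-handed (so a half turn about x gives the same grasp; the last joint's range is limited). The gripper opens to 85 mm and grips with 20 to 120 N. Pads are 22 mm wide; open, the fingers measure 114 mm over their backs; the gripper's body (76 mm by 85 mm) begins 54 mm behind the grasp point. The pads swing forward as they close: fully open they stand 13 mm farther back than shut.
Start: joints at [-1.441, 0.276, 1.505, -0, 1.361, -0.121], TCP at [0.143, -0.557, 0.202] pointing down, gripper open.
Joint ranges: [-2.89, 2.89], [-0.75, 2.08], [0.22, 2.7], [-1.18, 4.32], [0.11, 2.71], [-2.7, 2.7]. Speed limits (rad/s): [2.57, 2.57, 3.14, 3.14, 3.14, 3.14].

INTERFACE

Orientations are given as a unit quaternion [w, x, y, z].
In Python, from rig import get_state, get_image, sign_off, grip_depth gives the robot as it stands. The module is installed in compiled form; this text tells all that it offers.
- The arm moves only by the tool arm_command, never from a script. Its argument "series" is a list of rows, each an object with "dp": the shift along the tool's x, y, z scaled (see below), a list of three; "angular": the turn, a rotation vector about the tool's x, y, z scaled (see below), a list of three; "gripper": the finger opening in mm, from 0 to 85.4. A call has exactly 8 rows; each row shifts and turns the pose as measured when the row begins, along the tool's axes as they then stand; what a row does not reach is not made up. The controller multiplies each number of a shift by 0.12 m and each number of a turn by 90 degrees. A row lasts 1/8 s, in which the tool goes at most 62.5 mm and 10.7 degrees, less where a joint would pass 70% of its speed; a pose out of reach is approached as far as the arm can. A call with a number of a shift or a turn outside -1 to 1 is refused whole. A call with a gripper value outside its range is refused whole. The fingers move at their own pace and stop on an object; "grip_force" is the grip in N (left out, the last holds). Time passes only in rows, so rows that do not move let the fingers close, or fill a call up. It gives the time, the measured TCP pose, the force and the opening at its end, in the units of the state.
- get_state(): the state, without advancing time (a new reading comes with each control period).
- get_image(name): name is "side" or "top"; returns a dict with "image" (400x640x3 uint8, blue, green, red), "depth" (400x640 float32, m along the optical axis (not along the pixel's ray), 0 where there is no reading), "mtx" (3x3 intrinsics, pixels), "view" (4x4, takes a point from world to camera coordinates). Camera axes: x right, y up, looking along -z (the intrinsics and any distortion apply to the point x, -y, -z); pixel columns grow to the right and rows downward; lengths in m; the calibration is good to about 2 mm. A picture is of the moment at which its call begins.
- sign_off(): hands the job in, once; it reports no verdict.
The state is a dict: "clock": time; "qpos": joint angles; "qd": joint speeds; "effort": joint torques, N m; "position": TCP position; "ee_rot": TCP orientation; "contact_force": force on the tool from outside, world axes, zero at the start; "moment": the same for the moment, N m; "width": finger opening in m.
Only numpy, scipy, OpenCV 4.12 (cv2) and the standard library are available. Lean on these libraries where they do the work, as an engineer would, in place of code of your own. Each camera call takes 0.05 s, during which the arm holds its last target. There are 200 camera calls.

TASK

A turned collar lies in the sloping clamping fixture. First fold the stiff hinged cover frame right down over it until it is fully shut, then turn the torque knob clockwise until it clicks over its detent into the locked place, with its latch claw over the cover's tongue. Leave the cover shut, the knob locked and released, and do not disturb the things standing and lying around the fixture.

Things in the scene. Friction and masses are not known exactly. Their poses are not given: they have to be found in the camera images.
- fixture: Green steel clamping fixture, fixed to the bench, base 236 x 210 x 12 mm. Origin: centre of its underside; x level from its low front edge to its high rear, y left, z up. Its deck (250 x 200 mm, centre 90 mm above the origin) slopes up towards +x at 32 degrees and carries a bright collar 76 mm across, the cover frame hinged near the high edge and the knob near the low edge.
- cover (a joint): Angle of the cover frame from the deck, rad: 0 fully shut (parallel to the deck, on its stop), 1.57 square to the deck, at most 2.1. It stands open at the start. The hinge is stiff: it stays where it is left and needs about 4 to 7 N at the free edge to fold down.
- cover_hinge (a point): Mid-width point of the cover's hinge line, in the middle of the 8 mm plate, 20 mm above the deck along its normal; 66 mm behind (+x) and 155 mm above the fixture's origin. Axes turn with the cover: x from free edge to hinge, y along the hinge (fixture's left), z out of the face that is uppermost when shut. Opening is a positive turn about y.
- cover_edge (a point): Middle of the cover's free edge, on the face uppermost when shut (push on this face to fold it down); axes as cover_hinge. Steel frame, 115 mm from hinge to free edge, 150 mm wide, 8 mm thick, window 56 x 56 mm in its middle; strip at the free edge 32 mm deep, with a tongue 40 mm wide running 16 mm beyond it. Shut, its upper face is 24 mm above the deck.
- knob (a joint): Turn of the torque knob, rad, positive clockwise seen from above: 0 unlocked (start), 1.05 locked (60 degrees on), with a stop at each. A spring detent resists with up to 0.45 N m; past about 0.55 it snaps over and pulls on to 1.05, short of that it springs back to 0. Locked, the bar points straight upslope with the claw over the cover's tongue.
- knob_grip (a point): Grip point on the knob's axis, 55 mm above the deck. The axis is square to the deck: it leans 32 degrees to the low front. Grip: black bar 84 x 18 mm, from 35 to 65 mm above the deck, over a 48 mm disc; a steel latch claw under one end reaches 52 mm from the axis. Axes turn with the knob: x along the bar to the claw end, y across it, z outward on the axis. Positive joint = negative turn about z.
- collar_stack: Bystander, loose: stack of turned bright collars, 60 mm across, 76 mm high. Origin: centre of its underside.
- stamp_box: Bystander, loose: blue box of steel punches, 60 x 45 x 62 mm. Origin: centre of its underside.
- bolt: Bystander, loose: black bolt standing on its head, 36 mm across, 85 mm high. Origin: centre of its underside.
- hammer: Bystander, loose: hammer lying on the bench, 250 mm long, head about 80 mm across and 26 mm high. Origin: at bench height under the middle of its length; x along the handle towards the head.

How it is judged:
On the way, in this order (a step that is already met when the one before it is completed fails the run):
1. the cover is folded fully shut while the knob is still unlocked (value of joint cover below 0.07 rad and value of joint knob below 0.4 rad), for 0.2 s.
2. the knob has clicked over into its locked detent, the cover shut (value of joint knob above 0.9 rad and value of joint cover below 0.07 rad), for 0.2 s.
At the end, for the whole second after the job is handed in: The cover is shut (within 0.07 rad of its stop) and the knob rests in its locked detent (beyond 0.9 rad); the cover was shut before the knob was turned past 0.4 rad, and no bystander moved more than 30 mm or tipped (all of step 2 and velocity of joint knob between -0.1 and 0.1 rad/s); the robot touches nothing.
It fails at once if a thing beside the fixture is pushed more than 30 mm (distance of any of collar_stack, stamp_box, bolt, hammer from where it was at the start of the episode above 0.03 m).
It fails at once if a thing beside the fixture is tipped over (angle between any of collar_stack, stamp_box, bolt's own z axis and vertical above 0.5 rad).
It also fails if it takes over 54 s, if anything falls off the work surface, if the arm or the gripper's body presses on something with over 40 N, if the wrist force passes 120 N, or if a joint passes its speed limit or range.

## Working session

There is one attempt and no reset: what is moved stays moved. The work goes in short steps, Python scripts to look and compute and a tool call to move; the robot and the scene stay as the last step left them, time stands still between calls to the robot, and variables do not carry over. Pictures are saved under pics/ and viewed, about 8 in all and at most 12, crops included, and the job is handed in when it is done.

Besides the shell and the picture viewer there is one more tool, called as name([rows], argument=value, ...), one row to a line, values as JSON. arm_command: Moves the arm, as the interface text tells. Its arguments: {"type":"object","properties":{"series":{"type":"array","items":{"type":"object","properties":{"dp":{"type":"array","items":{"type":"number"}},"angular":{"type":"array","items":{"type":"number"}},"gripper":{"type":"number"}}}},"grip_force":{"type":"number"}},"required":["series"]}

```bash
mkdir -p pics
python3 - <<'E'
from rig import *
import numpy as np,cv2
for n in("side","top"):
    d=get_image(n);np.savez(f"{n}0.npz",**d);cv2.imwrite(f"pics/{n}0.png",d["image"]);print(n,d["mtx"].round(1).tolist(),d["view"].round(3).tolist(),[k for k in d])
print(get_state(),grip_depth)
E
```

```text
side [[445.2, 0.0, 320.5], [0.0, 445.2, 207.7], [0.0, 0.0, 1.0]] [[-0.954, -0.299, -0.007, 0.582], [0.168, -0.557, 0.813, -0.167], [-0.247, 0.775, 0.582, -0.996], [0.0, 0.0, 0.0, 1.0]] ['image', 'depth', 'mtx', 'view']
top [[386.7, 0.0, 317.7], [0.0, 386.7, 204.8], [0.0, 0.0, 1.0]] [[-0.007, -1.0, 0.028, 0.057], [0.991, -0.003, 0.136, -0.621], [-0.136, 0.029, 0.99, -0.925], [0.0, 0.0, 0.0, 1.0]] ['image', 'depth', 'mtx', 'view']
{'clock': 0.1, 'qpos': array([-1.44101549e+00,  2.76532777e-01,  1.50597661e+00,  9.65211697e-06,
        1.36073128e+00, -1.20999565e-01]), 'qd': array([-0.00079005, -0.00020091, -0.00179152,  0.00035635, -0.00077637,
        0.00035158]), 'effort': array([ 1.26112041e-03, -4.17700303e+01, -2.46406031e+01, -1.68323336e-04,
        5.81171174e-03, -1.29277828e-05]), 'position': array([ 0.14262363, -0.55650014,  0.20093761]), 'ee_rot': array([ 0.55819333,  0.43395651,  0.55901624, -0.43313139]), 'contact_force': array([0.45226522, 0.36862772, 0.56313423]), 'moment': array([0.03243968, 0.00082802, 0.0141079 ]), 'width': 0.08531515043025134} 0.0187
```

View pics/side0.png

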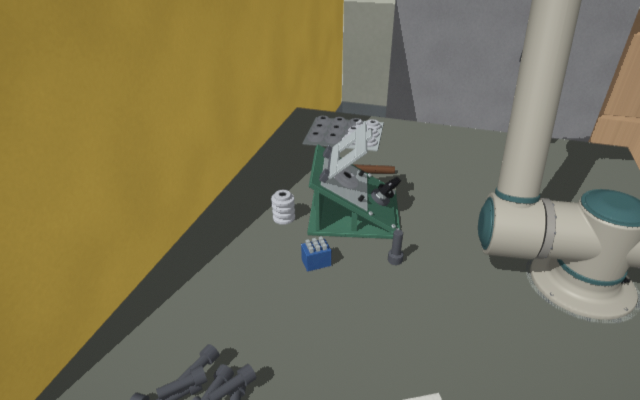

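View pics/top0.png

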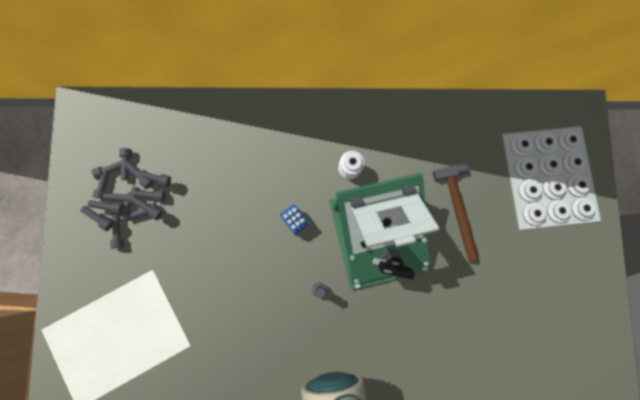

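Side: fixture at about (350,195), cover open, knob at (390,187). Top: fixture at (385,235), stack (351,165), box (294,219), bolt (320,290), hammer (458,210). I'll enlarge both.

```bash
python3 - <<'E'
import numpy as np,cv2
a=cv2.imread("pics/top0.png")[160:300,320:480];b=cv2.imread("pics/side0.png")[110:250,290:430]
cv2.imwrite("pics/c0.png",cv2.resize(a,None,fx=5,fy=4.2857,interpolation=2) if 0 else cv2.resize(a,(640,560),interpolation=cv2.INTER_CUBIC))
cv2.imwrite("pics/c1.png",cv2.resize(b,(560,560),interpolation=cv2.INTER_CUBIC))
E
cat > h.py <<'E'
import numpy as np
from scipy.spatial.transform import Rotation as R
def pts(d):
    m=d["mtx"];z=d["depth"];v,u=np.mgrid[:400,:640]
    c=np.stack([(u-m[0,2])/m[0,0]*z,-(v-m[1,2])/m[1,1]*z,-z],-1)
    T=np.linalg.inv(d["view"]);return c@T[:3,:3].T+T[:3,3]
def proj(d,p):
    p=np.atleast_2d(p);c=p@d["view"][:3,:3].T+d["view"][:3,3];m=d["mtx"]
    return np.c_[m[0,0]*c[:,0]/-c[:,2]+m[0,2],-m[1,1]*c[:,1]/-c[:,2]+m[1,2]]
E
python3 - <<'E'
from h import *
for n,L in(("top",[(333,197),(421,176),(431,268),(353,289),(351,155),(294,215),(320,288),(452,172),(472,258),(403,266),(385,263),(412,270)]),("side",[(310,233),(399,235),(395,185),(366,130),(332,165)])):
    d=dict(np.load(n+"0.npz"));P=pts(d)
    for u,v in L:print(n,u,v,P[v,u].round(3))
E
```

```text
top 333 197 [0.647 0.013 0.004]
top 421 176 [ 0.67  -0.175  0.155]
top 431 268 [ 0.462 -0.238 -0.003]
top 353 289 [ 0.411 -0.035  0.002]
top 351 155 [ 0.74  -0.027  0.077]
top 294 215 [0.595 0.113 0.049]
top 320 288 [0.421 0.051 0.085]
top 452 172 [ 0.708 -0.295  0.027]
top 472 258 [ 0.487 -0.335  0.025]
top 403 266 [ 0.47  -0.144  0.086]
top 385 263 [ 0.477 -0.098  0.105]
top 412 270 [ 0.461 -0.164  0.089]
side 310 233 [0.632 0.019 0.008]
side 399 235 [0.406 0.059 0.085]
side 395 185 [ 0.448 -0.134  0.093]
side 366 130 [ 0.535 -0.145  0.232]
side 332 165 [ 0.599 -0.065  0.166]
```

View pics/c0.png

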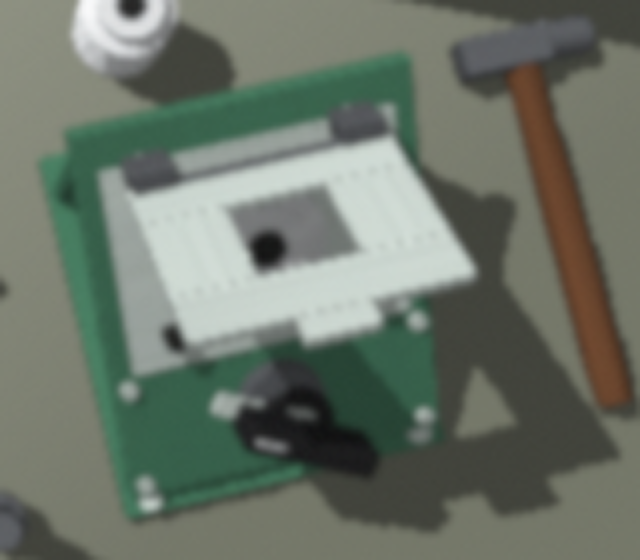

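View pics/c1.png

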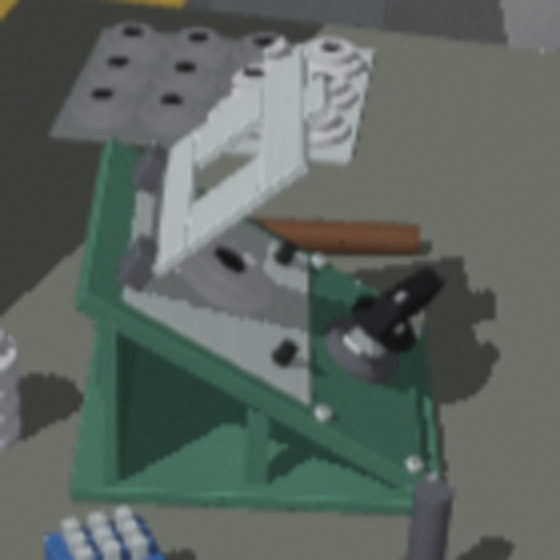

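Crops (scale 4): deck's high corners in the top view are at (337,192.5) and (422,174.2), and in the side view at (308.7,185) and (318,145). The cover stands roughly 70° open. The knob's claw points left at top (376,261), and its bar ends near top (413,276). Next I fit the fixture pose.

```bash
cat >> h.py <<'E'
N=np.array([-np.sin(np.radians(32)),0,np.cos(np.radians(32))]);S=np.array([N[2],0,-N[0]])
def W(f,p): x,y,a=f; return np.atleast_2d(p)@R.from_euler('z',a).as_matrix().T+[x,y,0]
def deck(s,y,h): return np.array([0,0,.09])+s*S+np.array([0,y,0])+h*N
def cov(th,r,y,h=.004): # r from hinge towards free edge
    c,s=np.cos(th),np.sin(th); return np.array([.066,y,.155])+r*(-S*c+N*s)+h*(N*c+S*s)
E
cat > fit.py <<'E'
from h import *
from scipy.optimize import least_squares
T=dict(np.load("top0.npz"));D=dict(np.load("side0.npz"))
tl=[((337,192.5),deck(.125,.1,0)),((422,174.2),deck(.125,-.1,0)),((330,200),[.118,.105,.012])]
sl=[((308.7,185),deck(.125,.1,0)),((318,145),deck(.125,-.1,0)),((308.2,232.),[.118,.105,.012])]
tc=[((439.2,227.5),(.115,-.075)),]
sc=[((367,121),(.115,-.075)),((367,152),(.115,.075))]
def res(p):
    f=p[:3];r=[]
    for d,l,c in((T,tl,tc),(D,sl,sc)):
        for u,q in l:r+=list(proj(d,W(f,q))[0]-u)
        for u,q in c:r+=list(proj(d,W(f,cov(p[3],*q)))[0]-u)
    return np.array(r)
o=least_squares(res,[.55,-.11,-.2,1.2],loss='soft_l1');print(o.x.round(4));print(o.fun.reshape(-1,2).round(1).tolist())
f=o.x[:3]
# depth checks in fixture frame
for n,d in(("top",T),("side",D)):
    P=pts(d);Q=(P-[f[0],f[1],0])@R.from_euler('z',f[2]).as_matrix()
    h=(Q-[0,0,.09])@N;s=(Q-[0,0,.09])@S;y=Q[...,1]
    m=(abs(h)<.012)&(abs(s)<.12)&(abs(y)<.095);print(n,"deck h",np.median(h[m]).round(4),m.sum())
    A=np.c_[s[m],y[m],np.ones(m.sum())];print(" tilt",np.linalg.lstsq(A,h[m],rcond=None)[0].round(4))
    m=(h>.045)&(h<.075)&(s<-.03)&(s>-.15)&(abs(y)<.08);q=np.c_[s,y,h].reshape(-1,3)[m.ravel()] if 0 else np.c_[s[m],y[m],h[m]]
    print(" knob n",len(q)); 
    if len(q)>5:
        tp=q;e=np.linalg.svd(tp[:,:2]-tp[:,:2].mean(0))[2][0];t=(tp[:,:2]-tp[:,:2].mean(0))@e;print(" mean",tp.mean(0).round(4),"dir",e.round(3),"t",t.min().round(3),t.max().round(3),"hmax",tp[:,2].max().round(3), "mid",(tp[:,:2].mean(0)+e*(t.min()+t.max())/2).round(4))
    # cover points
    dx=Q-[.066,0,.155];rr=-(dx@S);hh=dx@N;m=(np.hypot(rr,hh)>.06)&(np.hypot(rr,hh)<.112)&(hh>.03)&(abs(y)<.073);
    if m.sum():print(" cover ang med",np.median(np.arctan2(hh[m],rr[m])).round(3),m.sum())
E
python3 fit.py
```

```text
[ 0.5479 -0.1061  0.2328  1.2486]
[[-0.4, 2.3], [1.0, 0.1], [-0.7, -0.2], [0.1, 1.6], [2.1, -1.7], [-0.7, -1.2], [-1.2, 0.3], [-1.6, 2.4], [-0.9, -0.6]]
top deck h 0.0002 3561
 tilt [ 0.0048 -0.0034  0.0008]
 knob n 363
 mean [-0.0671  0.0039  0.0601] dir [-0.49  -0.872] t -0.039 0.046 hmax 0.069 mid [-0.069   0.0006]
 cover ang med 1.341 1121
side deck h 0.0021 2241
 tilt [ 0.0066 -0.0066  0.0028]
 knob n 159
 mean [-0.0675  0.0142  0.0607] dir [0.525 0.851] t -0.054 0.029 hmax 0.068 mid [-0.0742  0.0032]
 cover ang med 1.33 409
```

```bash
cat >> h.py <<'E'
F=(.548,-.106,.233); SK=-.071
Rz=R.from_euler('z',F[2]).as_matrix()
def ori(tilt,k,flip=0): # tool x in fixture xz-plane, tilt from straight down (0.5585 = along deck normal); jaw axis for knob value k
    x=np.array([np.sin(tilt),0,-np.cos(tilt)]);u=np.array([np.cos(tilt),0,np.sin(tilt)])
    a=np.pi/3-k; z=-u*np.sin(a)+np.array([0,np.cos(a),0])
    if flip: z=-z
    return R.from_matrix(Rz@np.c_[x,np.cross(z,x),z])
def cur():
    from rig import get_state
    s=get_state();w,x,y,z=s["ee_rot"];return s,np.array(s["position"]),R.from_quat([x,y,z,w])
def rows(p0,r0,wps): # wps: list of (pos,rot); prints row numbers
    for p,r in wps:
        print((r0.inv().apply(p-p0)/.12).round(3).tolist(),((r0.inv()*r).as_rotvec()/(np.pi/2)).round(3).tolist());p0,r0=p,r
E
python3 - <<'E'
from h import *
s,p,r=cur();print(r.as_matrix().round(2))
for fl in(0,1):
  for k in(0,1.05):
    t=ori(0,k,fl);d=(r.inv()*t).as_rotvec();print(fl,k,d.round(2), t.as_matrix()[:,2].round(2))
for th in(1.29,0): print(th,W(F,cov(th,.098,0)).round(3),W(F,cov(th,.115,0)).round(3))
print("knob",W(F,deck(SK,0,.055)).round(3), "tcp",W(F,deck(SK,0,.037)).round(3))
E
```

```text
[[-0.    0.97  0.25]
 [ 0.    0.25 -0.97]
 [-1.    0.   -0.  ]]
0 0 [ 2.11 -0.    0.  ] [-0.96  0.29 -0.  ]
0 1.05 [-3.12  0.   -0.  ] [-0.23  0.97 -0.  ]
1 0 [-1.03 -0.   -0.  ] [ 0.96 -0.29 -0.  ]
1 1.05 [ 0.02 -0.   -0.  ] [ 0.23 -0.97  0.  ]
1.29 [[ 0.544 -0.107  0.223]] [[ 0.532 -0.11   0.235]]
0 [[ 0.529 -0.11   0.106]] [[ 0.515 -0.114  0.097]]
knob [[ 0.461 -0.127  0.099]] tcp [[ 0.47  -0.124  0.084]]
```

arm_command([
  {"dp": [-0.5, 0, 0], "angular": [0, 0, 0], "gripper": 0},
  {"dp": [-0.5, 0.1, -0.06], "angular": [0, 0, 0], "gripper": 0},
  {"dp": [0, 0.38, -0.24], "angular": [0, 0, 0], "gripper": 0},
  {"dp": [0, 0.38, -0.24], "angular": [0, 0, 0], "gripper": 0},
  {"dp": [0, 0.38, -0.24], "angular": [0, 0, 0], "gripper": 0},
  {"dp": [0, 0.38, -0.24], "angular": [0, 0, 0], "gripper": 0},
  {"dp": [0, 0.38, -0.24], "angular": [0, 0, 0], "gripper": 0},
  {"dp": [0, 0.38, -0.24], "angular": [0, 0, 0], "gripper": 0},
])

```text
clock: 1.1
position: [0.3791, -0.3062, 0.3213]
ee_rot: [0.554, 0.439, 0.559, -0.433]
contact_force: [0.7, 0.2, -1.1]
width: -0.0001
```

```bash
cat > st.py <<'E'
from h import *
s,p,r=cur();print(s["clock"],p.round(4),"F",s["contact_force"].round(1),"q",s["qpos"].round(2),"w",round(s["width"],4));print("x",r.as_matrix()[:,0].round(3),"z",r.as_matrix()[:,2].round(3))
E
python3 st.py
python3 - <<'E'
from h import *
s,p,r=cur();o=ori(0,1.05,1);t=np.array([.57,-.10,.315]);rows(p,r,[(p+(t-p)*i/7,o) for i in range(1,8)])
E
```

```text
1.1 [ 0.3791 -0.3062  0.3213] F [ 0.7  0.2 -1.1] q [-0.83  0.1   1.44  0.01  1.61  0.5 ] w -0.0001
x [-0.001  0.01  -1.   ] z [ 0.24  -0.971 -0.01 ]
[0.01, 0.279, -0.184] [0.008, -0.007, -0.001]
[0.008, 0.277, -0.187] [0.0, 0.0, 0.0]
[0.008, 0.277, -0.187] [0.0, 0.0, 0.0]
[0.008, 0.277, -0.187] [0.0, 0.0, 0.0]
[0.008, 0.277, -0.187] [0.0, 0.0, 0.0]
[0.008, 0.277, -0.187] [0.0, 0.0, 0.0]
[0.008, 0.277, -0.187] [0.0, 0.0, 0.0]
```

arm_command([
  {"dp": [0.01, 0.28, -0.19], "angular": [0.008, -0.007, 0], "gripper": 0},
  {"dp": [0.01, 0.28, -0.19], "angular": [0, 0, 0], "gripper": 0},
  {"dp": [0.01, 0.28, -0.19], "angular": [0, 0, 0], "gripper": 0},
  {"dp": [0.01, 0.28, -0.19], "angular": [0, 0, 0], "gripper": 0},
  {"dp": [0.01, 0.28, -0.19], "angular": [0, 0, 0], "gripper": 0},
  {"dp": [0.01, 0.28, -0.19], "angular": [0, 0, 0], "gripper": 0},
  {"dp": [0.01, 0.28, -0.19], "angular": [0, 0, 0], "gripper": 0},
  {"dp": [0, 0, 0], "angular": [0, 0, 0], "gripper": 0},
])

```text
clock: 2.1
position: [0.5772, -0.0848, 0.309]
ee_rot: [0.554, 0.438, 0.557, -0.438]
contact_force: [-1.6, -1.2, 0.2]
width: 0.0
```

```bash
python3 st.py
python3 - <<'E'
from h import *
s,p,r=cur()
def tgt(th,h,tilt): return W(F,cov(th,.098,0,.004+h))[0],ori(tilt,1.05,1)
A=[tgt(1.29,.03,0),tgt(1.29,.008,0)]
A=[(p+(A[0][0]-p)*i/2,A[0][1]) for i in(1,2)]+A[1:]
B=[tgt(th,0,.05*max(0,1.2-th)/1.2*0+.5585*(1-th/1.29)) for th in np.linspace(1.2,0,12)]
for q,o in A+B: print(q.round(3))
rows(p,r,A+B)
E
```

```text
2.1 [ 0.5772 -0.0848  0.309 ] F [-1.6 -1.2  0.2] q [-0.27  0.25  1.28  0.    1.62  1.07] w 0.0
x [-0.004  0.002 -1.   ] z [ 0.233 -0.972 -0.003]
[ 0.57  -0.094  0.277]
[ 0.563 -0.102  0.246]
[ 0.549 -0.106  0.229]
[ 0.538 -0.108  0.217]
[ 0.532 -0.11   0.208]
[ 0.527 -0.111  0.199]
[ 0.523 -0.112  0.189]
[ 0.52  -0.113  0.179]
[ 0.518 -0.113  0.168]
[ 0.517 -0.113  0.158]
[ 0.517 -0.113  0.147]
[ 0.519 -0.113  0.136]
[ 0.521 -0.112  0.126]
[ 0.525 -0.112  0.116]
[ 0.529 -0.11   0.106]
[0.263, -0.072, 0.058] [0.003, -0.002, 0.002]
[0.263, -0.073, 0.058] [0.0, 0.0, 0.0]
[0.136, -0.122, 0.0] [0.0, 0.0, 0.0]
[0.105, -0.093, 0.0] [0.0, 0.0, 0.025]
[0.07, -0.055, 0.0] [0.0, 0.0, 0.03]
[0.073, -0.051, 0.0] [-0.0, 0.0, 0.03]
[0.076, -0.046, 0.0] [0.0, 0.0, 0.03]
[0.079, -0.041, 0.0] [0.0, 0.0, 0.03]
[0.081, -0.036, 0.0] [0.0, 0.0, 0.03]
[0.083, -0.031, 0.0] [-0.0, 0.0, 0.03]
[0.085, -0.026, 0.0] [0.0, 0.0, 0.03]
[0.087, -0.021, 0.0] [0.0, 0.0, 0.03]
[0.088, -0.015, 0.0] [-0.0, 0.0, 0.03]
[0.089, -0.01, 0.0] [-0.0, 0.0, 0.03]
[0.089, -0.004, 0.0] [-0.0, 0.0, 0.03]
```

arm_command([
  {"dp": [0.26, -0.07, 0.06], "angular": [0, 0, 0], "gripper": 0},
  {"dp": [0.26, -0.07, 0.06], "angular": [0, 0, 0], "gripper": 0},
  {"dp": [0.14, -0.12, 0], "angular": [0, 0, 0], "gripper": 0},
  {"dp": [0.1, -0.09, 0], "angular": [0, 0, 0.025], "gripper": 0},
  {"dp": [0.07, -0.055, 0], "angular": [0, 0, 0.03], "gripper": 0},
  {"dp": [0.075, -0.05, 0], "angular": [0, 0, 0.03], "gripper": 0},
  {"dp": [0.075, -0.045, 0], "angular": [0, 0, 0.03], "gripper": 0},
  {"dp": [0, 0, 0], "angular": [0, 0, 0], "gripper": 0},
])

```text
clock: 3.1
position: [0.5179, -0.1156, 0.1857]
ee_rot: [0.59, 0.488, 0.514, -0.387]
contact_force: [-0.2, 0.0, 0.5]
width: -0.0
```

```bash
python3 st.py
python3 - <<'E'
from h import *
from rig import get_image
import cv2
a=get_image("side")["image"][90:250,270:450];b=get_image("top")["image"][130:310,300:480]
cv2.imwrite("pics/p1.png",np.hstack([cv2.resize(a,(400,356),interpolation=2),cv2.resize(b,(356,356),interpolation=2)]))
E
```

```text
3.1 [ 0.5179 -0.1156  0.1857] F [-0.2  0.   0.5] q [-0.44  0.13  1.75  0.13  1.12  0.86] w -0.0
x [ 0.173  0.044 -0.984] z [ 0.23  -0.973 -0.004]
```

View pics/p1.png

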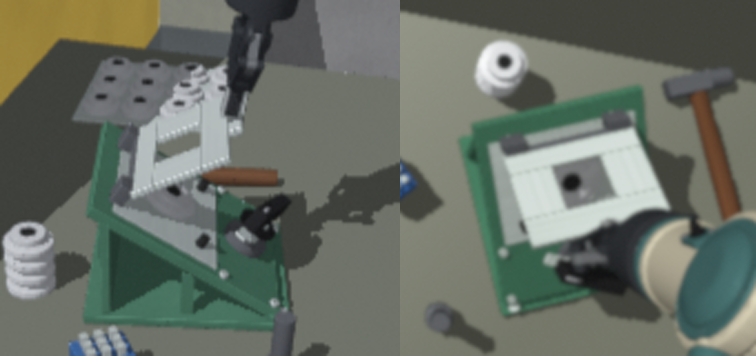

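Picture 1: the cover has dropped somewhat. The closed fingertips, at left panel (235,113), sit on or near the tongue at (237,125). I'll measure this numerically.

```bash
cat > cv.py <<'E'
from h import *
from rig import get_image
def ang():
    for n in("side","top"):
        d=get_image(n);Q=(pts(d)-[F[0],F[1],0])@Rz
        dx=Q-[.066,0,.155];rr=-(dx@S);hh=dx@N;y=Q[...,1]
        m=(np.hypot(rr,hh)>.05)&(np.hypot(rr,hh)<.112)&(hh>-.02)&(abs(y)>.032)&(abs(y)<.07)&(d["depth"]>0)
        m&=abs(rr)<.112
        a=np.arctan2(hh[m],rr[m])-.004/.085;h,e=np.histogram(a,np.arange(-.3,2.2,.04));i=h.argmax();print(n,"cover",np.median(a[abs(a-e[i]-.02)<.08]).round(3),h[i])
ang();s,p,r=cur();q=(p-[F[0],F[1],0])@Rz-[.066,0,.155];print("tip r",np.hypot(q@S,q@N).round(4),"th",np.arctan2(q@N,-(q@S)).round(3),"y",q[1].round(4), 'F',s["contact_force"].round(1))
E
python3 cv.py
```

```text
side cover 1.017 181
top cover 1.023 419
tip r 0.1 th 0.882 y -0.003 F [-0.3 -0.1 -0.6]
```

Run:
```python
from h import *
from rig import get_image
import cv2
d=get_image("side");a=d["image"][95:185,320:410]
s,p,r=cur()
print("tip px",proj(d,p), "edge mid",proj(d,W(F,cov(1.02,.115,0))),"edge L/R",proj(d,W(F,[cov(1.02,.115,.075),cov(1.02,.115,-.075)])))
cv2.imwrite("pics/p2.png",cv2.resize(a,(630,630),interpolation=cv2.INTER_CUBIC))
```

```text
tip px [[368.17895675 152.44685193]] edge mid [[371.37546623 144.71739544]] edge L/R [[372.08757559 159.84086378]
 [370.73868865 131.1937904 ]]
```

View pics/p2.png

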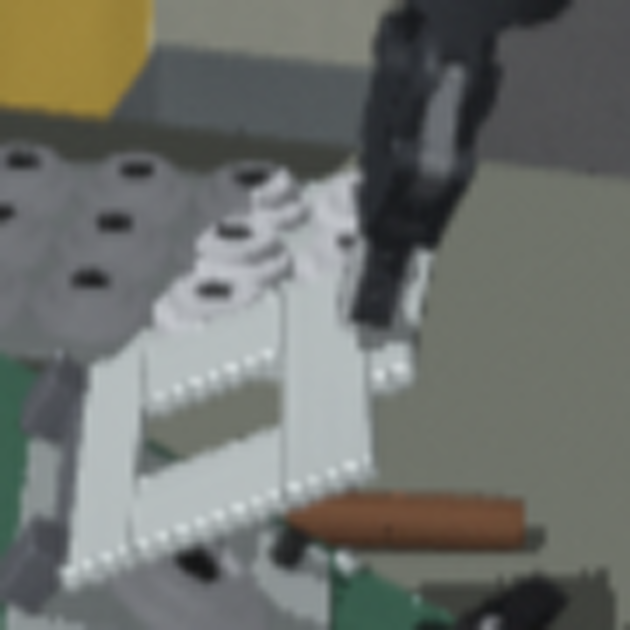

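Picture 2: the finger ends visibly at crop (372,328), i.e. pixel (373,142), right at the base of the tongue. The predicted TCP is (368,152), so the two disagree. I'll check with depth.

Run:
```python
from h import *
from rig import get_image
s,p,r=cur();print(p)
for n in("side","top"):
    d=get_image(n);P=pts(d);L=(P-p)@r.as_matrix()
    m=(abs(L[...,1])<.025)&(abs(L[...,2])<.04)&(L[...,0]<.015)&(L[...,0]>-.09)&(d["depth"]>0)
    im=d["image"].astype(int);dark=im.max(-1)<100
    v,u=np.nonzero(m&dark);q=L[v,u];o=np.argsort(-q[:,0])[:12]
    print(n,m.sum(),(m&dark).sum());print(np.c_[u[o],v[o],(q[o]*1000).round(0)].astype(int).tolist())
    if n=="side":
        for v in range(128,160,3):
            print(v,[(tuple((L[v,u]*1000).round().astype(int)),int(im[v,u].mean())) for u in(368,372,376)])
```

```text
[ 0.52072786 -0.11543097  0.1866741 ]
side 428 137
[[374, 142, -33, -6, -4], [375, 142, -34, -9, -5], [371, 141, -34, 1, -5], [372, 141, -35, -1, -5], [374, 141, -38, -5, -9], [373, 141, -38, -3, -11], [370, 140, -39, 5, -10], [372, 140, -40, 0, -10], [375, 141, -41, -7, -13], [373, 140, -41, -2, -10], [374, 140, -41, -4, -9], [371, 140, -41, 3, -13]]
128 [((np.int64(155), np.int64(-45), np.int64(482)), 153), ((np.int64(-80), np.int64(11), np.int64(-30)), 49), ((np.int64(-82), np.int64(2), np.int64(-31)), 33)]
131 [((np.int64(158), np.int64(-45), np.int64(462)), 176), ((np.int64(-64), np.int64(6), np.int64(-12)), 76), ((np.int64(-65), np.int64(-3), np.int64(-10)), 32)]
134 [((np.int64(-17), np.int64(3), np.int64(68)), 172), ((np.int64(-57), np.int64(5), np.int64(-13)), 53), ((np.int64(-58), np.int64(-5), np.int64(-11)), 37)]
137 [((np.int64(-42), np.int64(11), np.int64(-2)), 154), ((np.int64(-50), np.int64(3), np.int64(-14)), 47), ((np.int64(-51), np.int64(-7), np.int64(-13)), 65)]
140 [((np.int64(-36), np.int64(9), np.int64(-5)), 154), ((np.int64(-40), np.int64(0), np.int64(-10)), 4
[... 647 characters left out ...]
46), ((np.int64(172), np.int64(-74), np.int64(344)), 111)]
155 [((np.int64(-17), np.int64(5), np.int64(-45)), 184), ((np.int64(-22), np.int64(-3), np.int64(-51)), 162), ((np.int64(176), np.int64(-75), np.int64(330)), 111)]
158 [((np.int64(-17), np.int64(6), np.int64(-60)), 183), ((np.int64(-23), np.int64(-2), np.int64(-67)), 172), ((np.int64(174), np.int64(-73), np.int64(306)), 110)]
top 512 51
[[402, 243, -47, 8, -9], [400, 244, -49, 8, -14], [401, 244, -55, 8, -13], [402, 244, -56, 8, -12], [407, 241, -59, 12, -2], [402, 245, -64, 8, -14], [403, 245, -68, 8, -14], [402, 246, -73, 8, -17], [403, 244, -75, 12, -15], [403, 243, -75, 13, -14], [404, 243, -76, 13, -13], [406, 242, -76, 14, -9]]
```

arm_command([
  {"dp": [-0.15, 0, 0], "angular": [0, 0, 0], "gripper": 0},
  {"dp": [-0.2, 0, 0], "angular": [0, 0, 0], "gripper": 0},
  {"dp": [-0.15, 0, 0], "angular": [0, 0, 0], "gripper": 0},
  {"dp": [0, 0, 0], "angular": [0, 0, 0], "gripper": 0},
  {"dp": [0, 0, 0], "angular": [0, 0, 0], "gripper": 0},
  {"dp": [0, 0, 0], "angular": [0, 0, 0], "gripper": 0},
  {"dp": [0, 0, 0], "angular": [0, 0, 0], "gripper": 0},
  {"dp": [0, 0, 0], "angular": [0, 0, 0], "gripper": 0},
])

```text
clock: 4.45
position: [0.5101, -0.1166, 0.2435]
ee_rot: [0.59, 0.486, 0.517, -0.386]
contact_force: [0.3, -0.2, 0.5]
width: -0.0001
```

```bash
python3 st.py; python3 cv.py
python3 - <<'E'
from h import *
from rig import get_image
import cv2
s,p,r=cur();d=get_image("side");a=d["image"][65:175,310:420].copy()
u=proj(d,[p,p-.05*r.as_matrix()[:,0]]);print(u)
a=cv2.resize(a,(550,550),interpolation=cv2.INTER_CUBIC)
for q in u: cv2.circle(a,tuple(int(t) for t in (q-[310,65]+.5)*5),3,(0,0,255),-1)
cv2.imwrite("pics/p3.png",a)
E
```

```text
4.45 [ 0.5101 -0.1166  0.2435] F [ 0.3 -0.2  0.5] q [-0.45  0.09  1.66  0.12  1.27  0.86] w -0.0001
x [ 0.168  0.047 -0.985] z [ 0.235 -0.972 -0.006]
side cover 1.016 192
top cover 1.02 458
tip r 0.1376 th 1.259 y -0.0017 F [ 1.3  0.7 -0.1]
[[373.89638486 131.82190082]
 [378.94699534 112.64967625]]
```

View pics/p3.png

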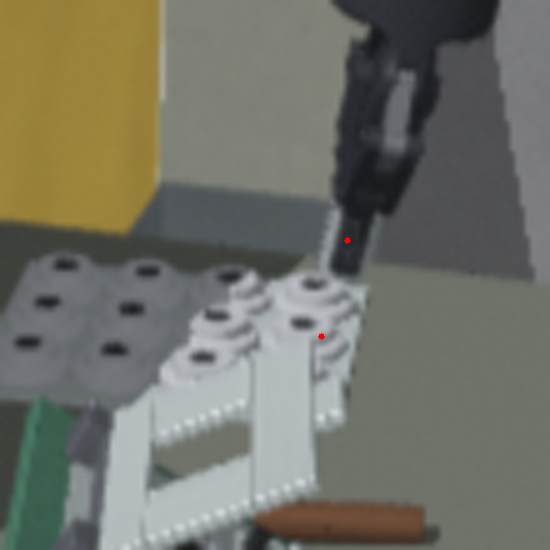

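Picture 3: the finger visibly ends near crop (345,275), while the reported TCP projects to (321,336). So the real finger end sits about 20–30 mm behind the reported TCP along the tool. I'll measure that offset in depth.

Run:
```python
from h import *
from rig import get_image
s,p,r=cur()
for n in("side","top"):
    d=get_image(n);P=pts(d);L=(P-p)@r.as_matrix();im=d["image"].astype(int).mean(-1)
    for lo in range(-180,20,6):
        m=(L[...,0]*1000>=lo)&(L[...,0]*1000<lo+6)&(abs(L[...,1])<.08)&(abs(L[...,2])<.08)&(d["depth"]>0)&((P-W(F,[0,0,0])[0])[...,2]>.205)
        if m.sum(): q=L[m]*1000;print(n,lo,m.sum(),"y",q[:,1].min().round(),q[:,1].max().round(),"z",q[:,2].min().round(),q[:,2].max().round(),"grey",im[m].mean().round())
```

```text
side -180 99 y -36.0 36.0 z -39.0 -3.0 grey 45.0
side -174 98 y -35.0 37.0 z -39.0 3.0 grey 46.0
side -168 92 y -35.0 36.0 z -39.0 -2.0 grey 46.0
side -162 53 y -35.0 33.0 z -40.0 -12.0 grey 47.0
side -156 33 y -11.0 12.0 z -40.0 -22.0 grey 45.0
side -150 34 y -10.0 11.0 z -41.0 6.0 grey 49.0
side -144 54 y -20.0 19.0 z -44.0 21.0 grey 62.0
side -138 69 y -19.0 19.0 z -44.0 37.0 grey 60.0
side -132 53 y -20.0 19.0 z -55.0 16.0 grey 66.0
side -126 77 y -20.0 19.0 z -62.0 8.0 grey 61.0
side -120 56 y -17.0 16.0 z -62.0 17.0 grey 53.0
side -114 37 y -16.0 16.0 z -59.0 20.0 grey 44.0
side -108 37 y -12.0 16.0 z -54.0 9.0 grey 40.0
side -102 37 y -13.0 17.0 z -49.0 14.0 grey 40.0
side -96 22 y -13.0 14.0 z -45.0 -12.0 grey 35.0
side -90 26 y -12.0 11.0 z -38.0 5.0 grey 36.0
side -84 32 y -12.0 13.0 z -34.0 37.0 grey 41.0
side -78 12 y -8.0 13.0 z -30.0 22.0 grey 51.0
side -72 17 y -10.0 10.0 z -14.0 -5.0 grey 49.0
side -66 26 y -12.0 11.0 z -15.0 7.0 grey 77.0
side -60 24 y -11.0 11.0 z -16.0 7.0 grey 78.0
side -54 23 y -10.0 10.0 z -17.0 -2.0 grey 73.0
side -48 24 y -11.0 11.0 z -14.0 3.
[... 564 characters left out ...]
 z -62.0 59.0 grey 65.0
top -120 62 y -12.0 17.0 z -62.0 57.0 grey 59.0
top -114 16 y 5.0 18.0 z -51.0 -9.0 grey 47.0
top -108 22 y 6.0 18.0 z -53.0 -5.0 grey 59.0
top -102 24 y 4.0 18.0 z -46.0 -7.0 grey 56.0
top -96 14 y 8.0 13.0 z -42.0 -16.0 grey 68.0
top -90 44 y -2.0 13.0 z -39.0 -15.0 grey 45.0
top -84 17 y -4.0 15.0 z -33.0 -13.0 grey 76.0
top -78 13 y 8.0 15.0 z -30.0 7.0 grey 77.0
top -72 3 y 8.0 13.0 z -14.0 4.0 grey 65.0
top -66 7 y 7.0 13.0 z -14.0 3.0 grey 79.0
top -60 7 y 8.0 12.0 z -14.0 5.0 grey 93.0
top -54 11 y 8.0 13.0 z -13.0 4.0 grey 110.0
top -48 7 y 8.0 12.0 z -14.0 0.0 grey 121.0
top -42 10 y 8.0 12.0 z -11.0 12.0 grey 142.0
top -36 4 y 8.0 12.0 z -7.0 4.0 grey 166.0
```

```bash
cat >> h.py <<'E'
OFF=.030
def tgt(th,h,tilt,k=1.05,r=.098): o=ori(tilt,k,1); return W(F,cov(th,r,0,.004+h))[0]+OFF*o.as_matrix()[:,0],o
E
python3 - <<'E'
from h import *
s,p,r=cur()
A=[tgt(1.02,.02,.1745)]+[tgt(th,0,.1745+.384*(1-th/1.0)) for th in np.linspace(1.0,0,14)]
for q,o in A: print(q.round(3))
rows(p,r,A)
E
```

```text
[ 0.542 -0.107  0.191]
[ 0.533 -0.11   0.171]
[ 0.53  -0.11   0.164]
[ 0.529 -0.111  0.157]
[ 0.527 -0.111  0.15 ]
[ 0.527 -0.111  0.143]
[ 0.526 -0.111  0.136]
[ 0.527 -0.111  0.129]
[ 0.528 -0.111  0.122]
[ 0.529 -0.11   0.114]
[ 0.531 -0.11   0.107]
[ 0.534 -0.109  0.1  ]
[ 0.537 -0.109  0.094]
[ 0.541 -0.108  0.087]
[ 0.545 -0.107  0.081]
[0.487, 0.195, -0.011] [0.004, -0.004, -0.001]
[0.147, -0.109, 0.0] [0.0, 0.0, 0.0]
[0.051, -0.029, 0.0] [-0.0, 0.0, 0.019]
[0.053, -0.027, 0.0] [0.0, 0.0, 0.019]
[0.054, -0.024, 0.0] [0.0, 0.0, 0.019]
[0.056, -0.021, 0.0] [0.0, 0.0, 0.019]
[0.057, -0.019, 0.0] [0.0, 0.0, 0.019]
[0.058, -0.016, 0.0] [-0.0, 0.0, 0.019]
[0.059, -0.013, 0.0] [0.0, 0.0, 0.019]
[0.06, -0.01, 0.0] [-0.0, 0.0, 0.019]
[0.061, -0.008, 0.0] [0.0, 0.0, 0.019]
[0.062, -0.005, 0.0] [0.0, 0.0, 0.019]
[0.062, -0.002, 0.0] [0.0, 0.0, 0.019]
[0.062, 0.001, -0.0] [-0.0, 0.0, 0.019]
[0.063, 0.004, -0.0] [0.0, 0.0, 0.019]
```

arm_command([
  {"dp": [0, 0.2, 0], "angular": [0, 0, 0], "gripper": 0},
  {"dp": [0.3, 0, 0], "angular": [0, 0, 0], "gripper": 0},
  {"dp": [0.19, 0, 0], "angular": [0, 0, 0], "gripper": 0},
  {"dp": [0.15, -0.11, 0], "angular": [0, 0, 0], "gripper": 0},
  {"dp": [0.05, -0.03, 0], "angular": [0, 0, 0.02], "gripper": 0},
  {"dp": [0.055, -0.025, 0], "angular": [0, 0, 0.02], "gripper": 0},
  {"dp": [0.055, -0.025, 0], "angular": [0, 0, 0.02], "gripper": 0},
  {"dp": [0.055, -0.02, 0], "angular": [0, 0, 0.02], "gripper": 0},
])

```text
clock: 5.7
position: [0.5325, -0.1128, 0.1437]
ee_rot: [0.617, 0.519, 0.481, -0.345]
contact_force: [-0.8, 1.0, 2.6]
width: 0.0001
```

```bash
cat > nx.py <<'E'
import sys
from h import *
exec(open("cv.py").read())
s,p,r=cur();tip=p-OFF*r.as_matrix()[:,0];q=(tip-[F[0],F[1],0])@Rz-[.066,0,.155];print("real tip r",np.hypot(q@S,q@N).round(4),"th",np.arctan2(q@N-0,-(q@S)).round(3),"tilt",np.arctan2((r.as_matrix()[:,0]@Rz)[0],-r.as_matrix()[2,0]).round(3))
E
python3 st.py;python3 nx.py
```

```text
5.7 [ 0.5325 -0.1128  0.1437] F [-0.8  1.   2.6] q [-0.49  0.13  1.9   0.27  0.89  0.7 ] w 0.0001
x [ 0.299  0.073 -0.951] z [ 0.235 -0.972 -0.   ]
side cover 0.685 215
top cover 0.666 441
tip r 0.0846 th 0.414 y -0.0027 F [0.3 0.2 0.3]
real tip r 0.0943 th 0.733 tilt 0.311
```

Run:
```python
from h import *
s,p,r=cur()
A=[tgt(th,0,.311+.247*(1-th/.69),r=.097) for th in np.linspace(.62,0,8)]
A+=[tgt(0,-.003,.5585,r=.097)]
rows(p,r,A)
```

```text
[0.041, -0.039, -0.022] [0.004, -0.002, 0.016]
[0.066, -0.02, 0.0] [-0.0, 0.0, 0.02]
[0.067, -0.016, 0.0] [0.0, 0.0, 0.02]
[0.069, -0.012, 0.0] [0.0, 0.0, 0.02]
[0.07, -0.008, 0.0] [-0.0, 0.0, 0.02]
[0.071, -0.004, 0.0] [0.0, 0.0, 0.02]
[0.071, 0.0, -0.0] [-0.0, 0.0, 0.02]
[0.071, 0.004, -0.0] [-0.0, 0.0, 0.02]
[0.025, 0.0, -0.0] [0.0, 0.0, 0.0]
```

arm_command([
  {"dp": [0.045, -0.04, -0.02], "angular": [0.004, 0, 0.016], "gripper": 0},
  {"dp": [0.066, -0.02, 0], "angular": [0, 0, 0.02], "gripper": 0},
  {"dp": [0.067, -0.016, 0], "angular": [0, 0, 0.02], "gripper": 0},
  {"dp": [0.07, -0.012, 0], "angular": [0, 0, 0.02], "gripper": 0},
  {"dp": [0.07, -0.008, 0], "angular": [0, 0, 0.02], "gripper": 0},
  {"dp": [0.07, -0.004, 0], "angular": [0, 0, 0.02], "gripper": 0},
  {"dp": [0.07, 0, 0], "angular": [0, 0, 0.02], "gripper": 0},
  {"dp": [0.05, 0.004, 0], "angular": [0, 0, 0.02], "gripper": 0},
])

```text
clock: 6.8
position: [0.5494, -0.1081, 0.0875]
ee_rot: [0.656, 0.575, 0.41, -0.265]
contact_force: [-2.6, 0.9, 2.2]
width: 0.0001
```

```bash
python3 st.py;python3 nx.py
```

```text
6.8 [ 0.5494 -0.1081  0.0875] F [-2.6  0.9  2.2] q [-0.61  0.18  2.16  0.84  0.57  0.05] w 0.0001
x [ 0.522  0.123 -0.844] z [ 0.234 -0.972  0.003]
side cover 0.051 183
top cover 0.025 422
tip r 0.0946 th -0.245 y -0.0022 F [-1.3  0.5  0.4]
real tip r 0.0922 th 0.077 tilt 0.565
```

arm_command([
  {"dp": [0.02, 0, 0], "angular": [0, 0, 0], "gripper": 0},
  {"dp": [0.02, 0, 0], "angular": [0, 0, 0], "gripper": 0},
  {"dp": [0.02, 0, 0], "angular": [0, 0, 0], "gripper": 0},
  {"dp": [0.02, 0, 0], "angular": [0, 0, 0], "gripper": 0},
  {"dp": [0.02, 0, 0], "angular": [0, 0, 0], "gripper": 0},
  {"dp": [0.02, 0, 0], "angular": [0, 0, 0], "gripper": 0},
  {"dp": [0.02, 0, 0], "angular": [0, 0, 0], "gripper": 0},
  {"dp": [0.02, 0, 0], "angular": [0, 0, 0], "gripper": 0},
])

```text
clock: 7.9
position: [0.5515, -0.1082, 0.0843]
ee_rot: [0.666, 0.565, 0.409, -0.264]
contact_force: [-28.2, -5.1, 28.1]
width: -0.0002
```

```bash
python3 st.py;python3 nx.py
```

```text
7.9 [ 0.5515 -0.1082  0.0843] F [-28.2  -5.1  28.1] q [-0.6   0.18  2.17  0.86  0.54  0.01] w -0.0002
x [ 0.527  0.111 -0.843] z [ 0.246 -0.969  0.027]
side cover 0.015 155
top cover -0.004 492
tip r 0.0948 th -0.284 y -0.0029 F [-27.8  -4.6  28.1]
real tip r 0.0914 th 0.038 tilt 0.568
```

```bash
cat >> h.py <<'E'
def kt(h,k,s=SK,y=0): o=ori(.5585,k,1); return W(F,deck(s,y,h-OFF))[0],o
E
python3 - <<'E'
from h import *
s,p,r=cur()
X=r.as_matrix()[:,0];A=[(p-X*d,r) for d in(.035,.085)];p1,o1=kt(.125,1.05);p0=A[-1][0]
A+=[(p0+(p1-p0)*i/7,ori(.5585,1.05*(1-i/7),1)) for i in range(1,8)]
for q,_ in A:print(q.round(3))
rows(p,r,A)
E
```

```text
[ 0.533 -0.112  0.114]
[ 0.507 -0.118  0.156]
[ 0.497 -0.12   0.153]
[ 0.488 -0.122  0.149]
[ 0.478 -0.124  0.146]
[ 0.469 -0.126  0.143]
[ 0.459 -0.128  0.139]
[ 0.45  -0.13   0.136]
[ 0.44  -0.132  0.133]
[-0.292, -0.0, -0.0] [0.0, 0.0, 0.0]
[-0.417, 0.0, 0.0] [0.0, 0.0, 0.0]
[-0.02, -0.082, -0.004] [-0.076, 0.009, -0.006]
[-0.02, -0.082, -0.014] [-0.095, 0.0, 0.0]
[-0.02, -0.079, -0.026] [-0.095, 0.0, -0.0]
[-0.02, -0.074, -0.038] [-0.095, -0.0, 0.0]
[-0.02, -0.067, -0.048] [-0.095, -0.0, 0.0]
[-0.02, -0.059, -0.058] [-0.095, 0.0, -0.0]
[-0.02, -0.05, -0.066] [-0.095, -0.0, 0.0]
```

arm_command([
  {"dp": [-0.3, 0, 0], "angular": [0, 0, 0], "gripper": 0},
  {"dp": [-0.42, 0, 0], "angular": [0, 0, 0], "gripper": 0},
  {"dp": [-0.02, -0.08, 0], "angular": [-0.08, 0.01, 0], "gripper": 50},
  {"dp": [-0.02, -0.08, -0.01], "angular": [-0.1, 0, 0], "gripper": 50},
  {"dp": [-0.02, -0.08, -0.03], "angular": [-0.1, 0, 0], "gripper": 50},
  {"dp": [-0.02, -0.075, -0.04], "angular": [-0.1, 0, 0], "gripper": 50},
  {"dp": [-0.02, -0.07, -0.05], "angular": [-0.1, 0, 0], "gripper": 50},
  {"dp": [-0.02, -0.06, -0.06], "angular": [-0.1, 0, 0], "gripper": 50},
])

```text
clock: 9.0
position: [0.4511, -0.1359, 0.1454]
ee_rot: [0.851, 0.2, 0.484, -0.045]
contact_force: [0.5, -0.3, -0.3]
width: 0.0502
```

```bash
python3 st.py; python3 cv.py
python3 - <<'E'
from h import *
s,p,r=cur()
rows(p,r,[kt(.125,0),kt(.1,0),kt(.08,0),kt(.06,0),kt(.04,0)])
E
```

```text
9.0 [ 0.4511 -0.1359  0.1454] F [ 0.5 -0.3 -0.3] q [-0.87 -0.03  2.2   0.72  0.82 -0.98] w 0.0502
x [ 0.528  0.117 -0.841] z [ 0.805 -0.383  0.452]
side cover 0.015 193
top cover -0.004 508
tip r 0.1679 th 0.499 y -0.0065 F [-0.3  0.6 -0.1]
[0.044, -0.021, -0.127] [-0.049, 0.009, 0.0]
[0.208, 0.0, 0.0] [0.0, 0.0, 0.0]
[0.167, 0.0, 0.0] [0.0, 0.0, 0.0]
[0.167, 0.0, 0.0] [0.0, 0.0, 0.0]
[0.167, 0.0, 0.0] [0.0, 0.0, 0.0]
```

arm_command([
  {"dp": [0.04, -0.02, -0.13], "angular": [-0.05, 0.01, 0], "gripper": 50},
  {"dp": [0.1, 0, 0], "angular": [0, 0, 0], "gripper": 50},
  {"dp": [0.1, 0, 0], "angular": [0, 0, 0], "gripper": 50},
  {"dp": [0.1, 0, 0], "angular": [0, 0, 0], "gripper": 50},
  {"dp": [0, 0, 0], "angular": [0, 0, 0], "gripper": 50},
  {"dp": [0, 0, 0], "angular": [0, 0, 0], "gripper": 50},
  {"dp": [0, 0, 0], "angular": [0, 0, 0], "gripper": 50},
  {"dp": [0, 0, 0], "angular": [0, 0, 0], "gripper": 50},
])

```text
clock: 10.1
position: [0.4631, -0.1283, 0.1026]
ee_rot: [0.854, 0.172, 0.49, -0.029]
contact_force: [0.3, 0.6, -0.1]
width: 0.0499
```

```bash
python3 st.py
python3 - <<'E'
from h import *
from rig import get_image
import cv2
s,p,r=cur()
rows(p,r,[kt(.06,0),kt(.04,0)])
a=get_image("side")["image"][120:240,310:430];b=get_image("top")["image"][190:310,330:450]
cv2.imwrite("pics/p4.png",np.hstack([cv2.resize(x,(400,400),interpolation=cv2.INTER_CUBIC) for x in(a,b)]))
E
```

```text
10.1 [ 0.4631 -0.1283  0.1026] F [ 0.3  0.6 -0.1] q [-0.82  0.06  2.26  0.8   0.69 -1.12] w 0.0499
x [ 0.517  0.12  -0.847] z [ 0.828 -0.322  0.46 ]
[0.226, 0.002, -0.033] [-0.004, 0.002, 0.001]
[0.167, 0.0, 0.0] [0.0, 0.0, 0.0]
```

View pics/p4.png

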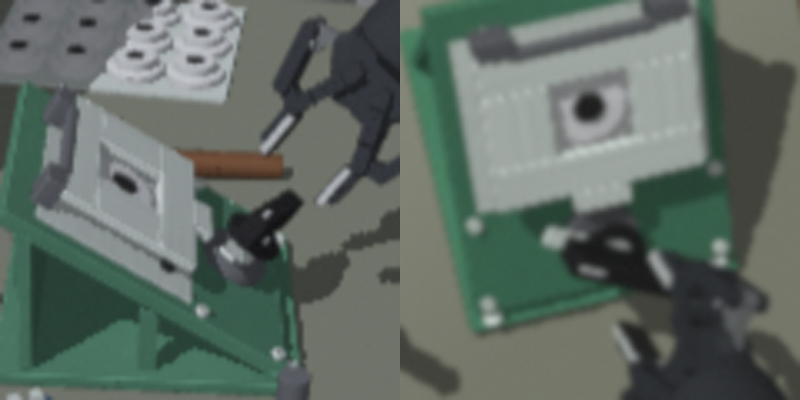

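Picture 4: the cover is shut, the claw points left, and the open pads straddle the bar's line on both sides. I'll descend and close.

arm_command([
  {"dp": [0.1, 0, -0.033], "angular": [0, 0, 0], "gripper": 50},
  {"dp": [0.1, 0, 0], "angular": [0, 0, 0], "gripper": 50},
  {"dp": [0.1, 0, 0], "angular": [0, 0, 0], "gripper": 50},
  {"dp": [0.08, 0, 0], "angular": [0, 0, 0], "gripper": 50},
  {"dp": [0, 0, 0], "angular": [0, 0, 0], "gripper": 50},
  {"dp": [0, 0, 0], "angular": [0, 0, 0], "gripper": 50},
  {"dp": [0, 0, 0], "angular": [0, 0, 0], "gripper": 40},
  {"dp": [0, 0, 0], "angular": [0, 0, 0], "gripper": 36},
])

```text
clock: 11.2
position: [0.4848, -0.1234, 0.0632]
ee_rot: [0.855, 0.171, 0.489, -0.03]
contact_force: [1.0, 0.3, 0.4]
width: 0.0365
```

```bash
cat > ks.py <<'E'
from h import *
s,p,r=cur();q=(p-OFF*r.as_matrix()[:,0]-[F[0],F[1],0])@Rz-[0,0,.09];print("tip s,y,h",(q@S).round(4),q[1].round(4),(q@N).round(4));rows(p,r,[kt(.04,0)])
E
python3 st.py; python3 ks.py
python3 - <<'E'
from h import *
from rig import get_image
import cv2
a=get_image("side")["image"][120:240,310:430];b=get_image("top")["image"][190:310,330:450]
cv2.imwrite("pics/p5.png",np.hstack([cv2.resize(x,(400,400),interpolation=cv2.INTER_CUBIC) for x in(a,b)]))
E
```

```text
11.2 [ 0.4848 -0.1234  0.0632] F [1.  0.3 0.4] q [-0.76  0.15  2.29  0.96  0.57 -1.26] w 0.0365
x [ 0.521  0.116 -0.846] z [ 0.825 -0.323  0.464]
tip s,y,h -0.0699 -0.0021 0.042
[0.016, 0.012, -0.019] [-0.003, 0.005, 0.003]
```

View pics/p5.png

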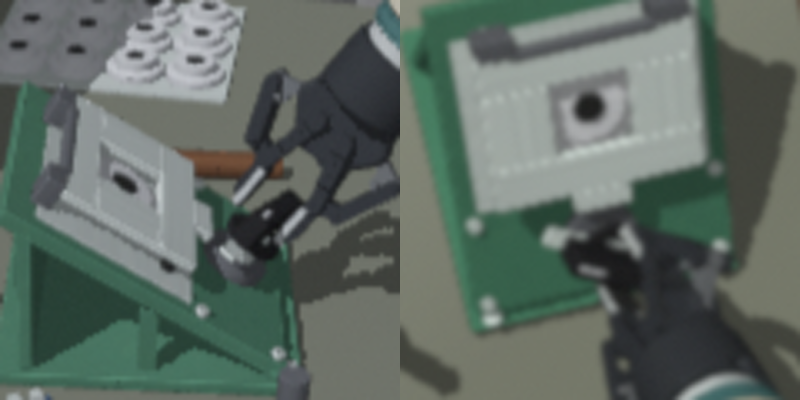

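Picture 5: the pads straddle the bar at about the axis, with tips near (635,240) and (610,295) in the right panel. I'll close on it.

arm_command([
  {"dp": [0.015, 0.01, -0.02], "angular": [0, 0, 0], "gripper": 30},
  {"dp": [0, 0, 0], "angular": [0, 0, 0], "gripper": 24},
  {"dp": [0, 0, 0], "angular": [0, 0, 0], "gripper": 10},
  {"dp": [0, 0, 0], "angular": [0, 0, 0], "gripper": 10},
  {"dp": [0, 0, 0], "angular": [0, 0, 0], "gripper": 10},
  {"dp": [0, 0, 0], "angular": [0, 0, 0], "gripper": 10},
  {"dp": [0, 0, 0], "angular": [0, 0, 0], "gripper": 10},
  {"dp": [0, 0, 0], "angular": [0, 0, 0], "gripper": 10},
], grip_force=60)

```text
clock: 12.3
position: [0.4817, -0.1202, 0.0597]
ee_rot: [0.854, 0.17, 0.49, -0.03]
contact_force: [-1.7, -0.5, 1.7]
width: 0.0169
```

```bash
python3 st.py; python3 ks.py
```

```text
12.3 [ 0.4817 -0.1202  0.0597] F [-1.7 -0.5  1.7] q [-0.76  0.16  2.3   0.97  0.56 -1.27] w 0.0169
x [ 0.518  0.116 -0.847] z [ 0.827 -0.32   0.462]
tip s,y,h -0.0735 0.0017 0.0402
[0.002, -0.0, 0.024] [-0.002, 0.003, 0.003]
```

arm_command([
  {"dp": [0, 0, 0], "angular": [0.08, 0, 0], "gripper": 10},
  {"dp": [0, 0, 0], "angular": [0.08, 0, 0], "gripper": 10},
  {"dp": [0, 0, 0], "angular": [0.08, 0, 0], "gripper": 10},
  {"dp": [0, 0, 0], "angular": [0.08, 0, 0], "gripper": 10},
  {"dp": [0, 0, 0], "angular": [0.08, 0, 0], "gripper": 10},
  {"dp": [0, 0, 0], "angular": [0.08, 0, 0], "gripper": 10},
  {"dp": [0, 0, 0], "angular": [0.08, 0, 0], "gripper": 10},
  {"dp": [0, 0, 0], "angular": [0.08, 0, 0], "gripper": 10},
])

```text
clock: 13.3
position: [0.4827, -0.1213, 0.0602]
ee_rot: [0.658, 0.572, 0.41, -0.269]
contact_force: [-1.3, -0.7, 1.8]
width: 0.0172
```

```bash
sed -i '$d' ks.py
cat >> ks.py <<'E'
s,p,r=cur();q=(p-OFF*r.as_matrix()[:,0]-[F[0],F[1],0])@Rz-[0,0,.09];print("tip s,y,h",(q@S).round(4),q[1].round(4),(q@N).round(4))
z=-(r.as_matrix()[:,2]@Rz);print("k",np.pi/3-np.arctan2(-(z@S),z[1]),"moment tool",r.inv().apply(s["moment"]).round(2));rows(p,r,[kt(.04,1.05,-.0725)])
E
python3 st.py; python3 ks.py
```

```text
13.3 [ 0.4827 -0.1213  0.0602] F [-1.3 -0.7  1.8] q [-0.76  0.16  2.3   0.97  0.56 -0.23] w 0.0172
x [ 0.519  0.115 -0.847] z [ 0.231 -0.973  0.01 ]
tip s,y,h -0.0728 0.0005 0.0403
k 1.0416121541905008 moment tool [ 0.3   0.09 -0.52]
[0.002, 0.002, 0.002] [0.005, 0.005, -0.001]
```

arm_command([
  {"dp": [0, 0, 0], "angular": [0.02, 0, 0], "gripper": 10},
  {"dp": [0, 0, 0], "angular": [0, 0, 0], "gripper": 10},
  {"dp": [0, 0, 0], "angular": [0, 0, 0], "gripper": 50},
  {"dp": [0, 0, 0], "angular": [0, 0, 0], "gripper": 50},
  {"dp": [0, 0, 0], "angular": [0, 0, 0], "gripper": 50},
  {"dp": [0, 0, 0], "angular": [0, 0, 0], "gripper": 50},
  {"dp": [-0.1, 0, 0], "angular": [0, 0, 0], "gripper": 50},
  {"dp": [-0.3, 0, 0], "angular": [0, 0, 0], "gripper": 50},
])

```text
clock: 14.3
position: [0.4571, -0.1256, 0.0997]
ee_rot: [0.648, 0.582, 0.408, -0.275]
contact_force: [-0.1, 0.2, 0.5]
width: 0.0496
```

arm_command([
  {"dp": [-0.4, 0, 0], "angular": [0, 0, 0], "gripper": 50},
  {"dp": [-0.4, 0, 0], "angular": [0, 0, 0], "gripper": 50},
  {"dp": [-0.4, 0, 0], "angular": [0, 0, 0], "gripper": 50},
  {"dp": [0, 0, 0], "angular": [0, 0, 0], "gripper": 50},
  {"dp": [0, 0, 0], "angular": [0, 0, 0], "gripper": 50},
  {"dp": [0, 0, 0], "angular": [0, 0, 0], "gripper": 50},
  {"dp": [0, 0, 0], "angular": [0, 0, 0], "gripper": 50},
  {"dp": [0, 0, 0], "angular": [0, 0, 0], "gripper": 50},
])

```text
clock: 15.3
position: [0.3796, -0.1415, 0.2241]
ee_rot: [0.647, 0.582, 0.409, -0.275]
contact_force: [-0.1, -0.1, 1.1]
width: 0.05
```

```bash
python3 st.py; python3 cv.py
python3 - <<'E'
from h import *
from rig import get_image
import cv2
D,T=get_image("side"),get_image("top")
for n,d,L in(("side",D,[(283,207),(316,254),(397,247)]),("top",T,[(351,165),(294,219),(320,290),(450,173),(472,258)])):
    o=np.load(n+"0.npz");
    for u,v in L: c=np.abs(d["image"][v-10:v+10,u-10:u+10].astype(int)-o["image"][v-10:v+10,u-10:u+10]).mean();print(n,u,v,c.round(1),end="; ")
P=pts(T);Q=(P-[F[0],F[1],0])@Rz-[0,0,.09];s,h,y=Q@S,Q@N,Q[...,1]
m=(h>.045)&(h<.072)&(s<-.02)&(s>-.13)&(abs(y)<.06);t=np.c_[s[m],y[m]];print(len(t),np.linalg.svd(t-t.mean(0))[2][0] if len(t)>5 else 0)
a=D["image"][120:240,310:430];b=T["image"][190:310,330:450]
cv2.imwrite("pics/p6.png",np.hstack([cv2.resize(x,(400,400),interpolation=cv2.INTER_CUBIC) for x in(a,b)]))
E
```

```text
15.3 [ 0.3796 -0.1415  0.2241] F [-0.1 -0.1  1.1] q [-1.09 -0.21  2.11  0.59  1.16  0.06] w 0.05
x [ 0.513  0.12  -0.85 ] z [ 0.209 -0.978 -0.012]
side cover 0.014 190
top cover -0.004 495
tip r 0.248 th 0.842 y 0.0041 F [-0.8  0.2 -0.2]
side 283 207 4.7; side 316 254 3.5; side 397 247 3.2; top 351 165 0.3; top 294 219 0.4; top 320 290 0.4; top 450 173 0.5; top 472 258 9.3; 313 [-0.99987823  0.01560515]
```

View pics/p6.png

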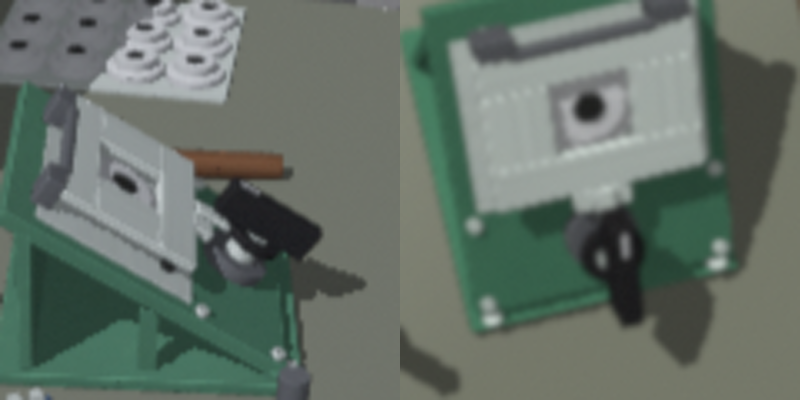

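Picture 6: the bar points straight upslope (direction −1.000, 0.016 in the deck frame) with the claw over the tongue at right panel (605,195). The cover is shut and the gripper is clear. The bystanders look unchanged; the changes at the hammer handle are the arm's shadow. I'm handing in.

```bash
python3 -c "
from rig import *
print(sign_off())"
```

```text
the job is handed in; nothing more can be done
None
```

The cover was folded fully shut first, then the knob was gripped by its bar, turned 60° clockwise to its locked place and released. The job was handed in at about 15 s of the 54 s allowed; `sign_off` reports no verdict.

**Last checks**
- **Cover:** depth images put it at 0.014 rad (side) and −0.004 rad (top), against the 0.07 rad limit. While I pressed it shut, the wrist force reached about 40 N, all through the fingertips.
- **Knob:** the bar points straight upslope to within about 0.016 rad, with the claw over the tongue in the last picture. The gripper's turn measured 1.04 rad before release, plus a small final nudge. The knob angle itself cannot be read directly.
- **Robot:** the gripper is well clear of the fixture and the contact force reads about zero.
- **Bystanders:** the top view shows the stack, box, bolt and hammer head unchanged. One patch on the hammer handle differed from the start; I put that down to the arm's shadow and did not measure it separately.

**Disagreement:** the reported TCP lay about 30 mm beyond the visible and felt end of the closed fingers. It cost one extra approach at the cover; after that I corrected every move by 30 mm, and both the cover contact and the grip height fitted.

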